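Balance-check rotor arms and push the bad one into the reject chute

TASK

Three rotor arms lie across the balance tester. Push the tester's lever fully over, away from the robot, so that the blue rests sink and every arm hangs on the knife edge; see which arm dips at one end, then bring the lever fully back so that the rests lift them all level again. Then push the arm that dipped off along its length until all of it lies in the red reject chute, leaving the level arms on the rests, the lever back and the other things on the bench undisturbed.

Things in the scene. Friction and masses are not known exactly. Their poses are not given: they have to be found in the camera images.
- tester: balance tester, fixed to the bench: grey base 220 x 500 x 12. Origin on the table under the middle of the knife edge, z up. The steel knife edge runs along its x axis at y=0, 59 high. The rotor arms lie along y, side by side at x=-60, 0, 60 in any order, level on two flat blue rests, each 205 long in x, spanning y=25 to 60 and y=-60 to -25, tops 62 high raised, 32 lowered
- chute (a point): reject chute on the tester's +y side. Point at the near edge of its level white sill (210 wide, 60 high, 84 to the +y side of the knife edge); axes as the tester's. The sill is 30 deep in y, then the red floor falls at 0.17 rad to y=+206 from here; white side walls 72 high at x=-108 and 108, end wall 50 high
- lever (a joint): tester lever on its -y side, swings about the tester's y axis; pivot at tester x=0, y=-170, 45 high, between two grey cheeks 62 high (x=-50 to 50, y=-196 to -144): 0 = leaning to -x (towards the robot), rests raised; 1.2 rad = leaning to +x, rests fully lowered. Stiff: needs about 5 to 10 N at the knob, stays where left
- lever_knob (a point): centre of the red ball, 22 dia, at the end of the lever's 10 dia steel rod, 72 from the pivot; at lever 0 it is 41 to the tester's -x side of the pivot and 104 high, at 1.2 it is 41 to the +x side
- rotor_a_mid (a point): middle of a rotor arm, 9 above its underside; y along it, z up. Aluminium bar 150 x 24 x 18 high, orange ends, black hub 24 dia on top (5 high), 0.11 to 0.18 kg; all three look alike. Flat underside but for a V notch 22 wide, 12 deep, that drops over the knife edge. With the rests lowered an arm with a hidden off-centre weight dips at one end by about 0.2 rad, a sound one stays level within 0.05
- rotor_b_mid (a point): middle of a rotor arm, 9 above its underside; y along it, z up. Aluminium bar 150 x 24 x 18 high, orange ends, black hub 24 dia on top (5 high), 0.11 to 0.18 kg; all three look alike. Flat underside but for a V notch 22 wide, 12 deep, that drops over the knife edge. With the rests lowered an arm with a hidden off-centre weight dips at one end by about 0.2 rad, a sound one stays level within 0.05
- rotor_c_mid (a point): middle of a rotor arm, 9 above its underside; y along it, z up. Aluminium bar 150 x 24 x 18 high, orange ends, black hub 24 dia on top (5 high), 0.11 to 0.18 kg; all three look alike. Flat underside but for a V notch 22 wide, 12 deep, that drops over the knife edge. With the rests lowered an arm with a hidden off-centre weight dips at one end by about 0.2 rad, a sound one stays level within 0.05
Mind the look-alikes: they are no part of the job. What is shaped like the part that bears rotor_c_mid but purple is not meant.

How it is judged:
By the outcome, as a careful person would: the job done as asked, in the order asked, and still so for the second after the job is handed in, with the robot touching nothing.
It also fails if it takes over 51 s, if anything falls off the work surface, if the arm or the gripper's body presses on something with over 40 N, if the wrist force passes 120 N, or if a joint passes its speed limit or range.

ROBOT

A 6-joint arm with a two-finger parallel gripper is mounted at the origin on the work surface. World frame = base frame: x ahead of the robot, y to its left, z up, the work surface at z = 0. Lengths are in m, angles in rad, forces in N, time in s.
With the tool pointing down it reaches from about 0.425 to 0.95 m from the base axis. Payload 3.5 kg.
Tool frame: the origin (TCP) lies at the very end of the fingers, on their centre line; the grasp point (between the pads) lies 19 mm behind it; z points along the fingers, x is the direction in which the jaws open and shut, and the axes are right-handed (so a half turn about z gives the same grasp; the last joint's range is limited). The gripper opens to 85 mm and grips with 20 to 120 N. Pads are 22 mm wide; open, the fingers measure 114 mm over their backs; the gripper's body (76 mm by 85 mm) begins 54 mm behind the grasp point. The pads swing forward as they close: fully open they stand 13 mm farther back than shut.
Start: joints at [-1.405, 0.286, 1.577, -0, 1.279, -0.15], TCP at [0.21, -0.642, 0.231] pointing down, gripper open.
Joint ranges: [-2.77, 2.77], [-0.9, 2.22], [0.21, 2.48], [-1.53, 4.67], [0.24, 2.81], [-2.84, 2.84]. Speed limits (rad/s): [2.79, 2.79, 3.14, 3.14, 3.14, 3.14].

INTERFACE

Orientations are given as a 3x3 rotation matrix whose columns are the frame's x, y, z axes.
In Python, from cell import r gives the robot as it stands.
- The arm moves only by the shell command python3 -m crank 'ROWS' [FORCE]. ROWS is JSON, a list of rows, each a list of 5 numbers: the shift along the tool's x, y, z as a fraction of full scale, then the turn about the tool's z as a fraction of full scale, then the closure, from -1 (fully open) to 1 (shut). In form: [[tx, ty, tz, yaw, jaw], ...]. A call has 1 to 20 rows; each row is the pose to reach, as a shift and turn from the pose commanded when the call began, along the tool's axes at that moment; what a row does not reach only later rows make up. Full scale, the value 1, is 0.15 m for a shift and 2 rad for a turn. A row lasts 1/12 s, in which the tool goes at most 41.7 mm and 7.16 degrees, less where a joint would pass 70% of its speed; a pose out of reach is approached as far as the arm can. A call with a number of a shift or a turn outside -1 to 1 is refused whole. A call with a gripper value outside its range is refused whole. The fingers move at their own pace and stop on an object; FORCE is the grip in N (left out, the last holds). Time passes only in rows, so rows that repeat a pose let the fingers close. It gives the time, the measured TCP pose, the force and the opening at its end, in the units of the state.
- r.state(): the state, without advancing time (a new reading comes with each control period).
- r.snapshot(name): name is "scene" or "top"; returns a dict with "pixels" (400x640x3 uint8, blue, green, red), "depth" (400x640 float32, m along the optical axis (not along the pixel's ray), 0 where there is no reading), "mtx" (3x3 intrinsics, pixels), "xyz" and "attitude" of the camera in the world. Camera axes: x right, y down, z forward; pixel columns grow to the right and rows downward; lengths in m; the calibration is good to about 2 mm. A picture is of the moment at which its call begins.
- r.hand_in(): hands the job in, once; it reports no verdict.
Trained networks look in a picture, given as the dict that the camera call returned (one of the last four; its "shot" number tells which), for a name from the list of things; names that differ only in an ending like _2 or _b are one class to them, and where a whole thing is asked for, a point or a joint stands for the part that bears it (a point fixed in the world has none). Each returns a list of dicts, best first, with "confidence" (0 to 1); they miss things now and then, are a little off and sometimes report something else, mostly with a low value. They report only what shows in the picture. A call takes as long as a camera call. They do not tell look-alikes from the thing itself.
- r.find_in(query, picture): "bbox" ([left, top, right, bottom] in pixels, round what is visible of it).
- r.place_of(query, picture): "at" ([row, column] in pixels: a listed point, or the origin of a listed thing).
The state is a dict: "t": time; "qpos": joint angles; "qd": joint speeds; "effort": joint torques, N m; "tool_pos": TCP position; "ee_rot": TCP orientation; "force": force on the tool from outside, world axes, zero at the start; "wrist_torque": the same for the moment, N m; "opening": finger opening in m.
Only numpy, scipy, OpenCV 4.12 (cv2) and the standard library are available. Lean on these libraries where they do the work, as an engineer would, in place of code of your own. Each camera call takes 0.05 s, during which the arm holds its last target. There are 200 camera calls.

## Working session

There is one attempt and no reset: what is moved stays moved. The work goes in short steps, Python scripts to look and compute and a shell command to move; the robot and the scene stay as the last step left them, time stands still between calls to the robot, and variables do not carry over. Pictures are saved under pics/ and viewed, about 8 in all and at most 12, crops included, and the job is handed in when it is done.

```bash
ls; mkdir -p pics
cat > h.py <<'E'
from cell import r
import numpy as np, cv2
def w(p,row,col,z=None):
    K=np.array(p["mtx"]);R=np.array(p["attitude"]);t=np.array(p["xyz"])
    d=R@np.linalg.inv(K)@[col,row,1]
    if z is None:
        v=p["depth"][int(round(row)),int(round(col))]; return t+d*v
    return t+d*(z-t[2])/d[2]
E
python3 - <<'E'
from h import *
for n in ("scene","top"):
    p=r.snapshot(n); cv2.imwrite(f"pics/{n}1.png",p["pixels"])
    print(n,np.round(p["xyz"],3),np.round(p["attitude"],2).tolist())
    for q in ("tester","chute","lever_knob","rotor_a_mid"):
        for d in r.place_of(q,p)[:5]:
            print(q,round(d["confidence"],2),np.round(d["at"]),np.round(w(p,*d["at"]),3))
s=r.state();print(s["t"],s["tool_pos"],np.round(s["ee_rot"],3).tolist(),s["opening"])
E
```

```text
pics
scene [ 0.873 -0.626  0.718] [[0.81, 0.4, -0.43], [0.59, -0.55, 0.6], [-0.0, -0.74, -0.68]]
tester 0.7 [237. 380.] [ 0.618 -0.074  0.063]
chute 0.61 [194. 403.] [0.603 0.044 0.078]
lever_knob 0.72 [234. 305.] [ 0.528 -0.188  0.116]
rotor_a_mid 0.5 [238. 306.] [ 0.534 -0.192  0.112]
top [ 0.392 -0.046  0.91 ] [[-0.03, -1.0, 0.06], [-1.0, 0.02, -0.01], [0.01, -0.06, -1.0]]
tester 0.97 [139. 300.] [ 0.584 -0.029  0.046]
chute 0.95 [132. 263.] [0.593 0.049 0.079]
lever_knob 0.54 [154. 374.] [ 0.533 -0.184  0.115]
rotor_a_mid 0.63 [110. 299.] [ 0.639 -0.03   0.085]
0.5 [ 0.20965223 -0.6415794   0.23130594] [[0.311, -0.951, -0.0], [-0.951, -0.311, 0.0], [-0.0, 0.0, -1.0]] 0.085445496175792
```

View pics/scene1.png

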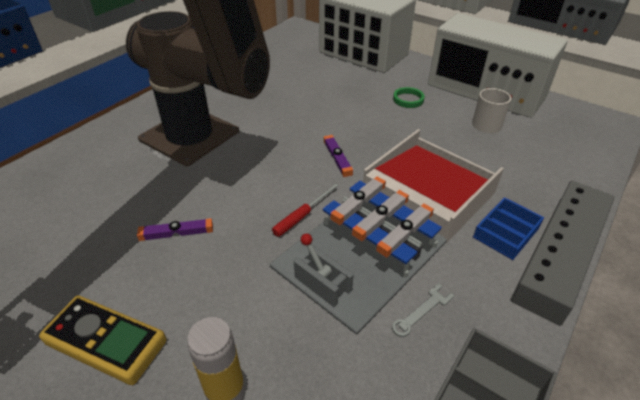

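View pics/top1.png

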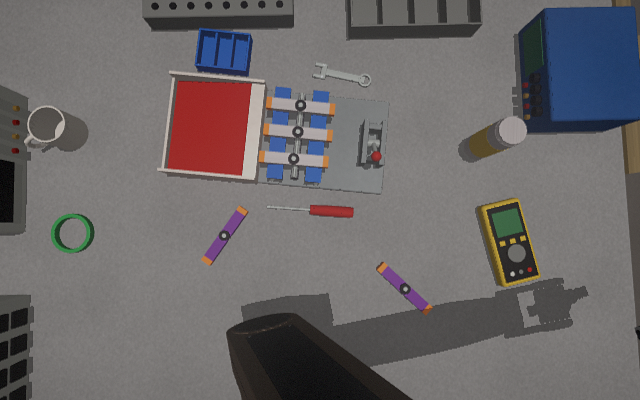

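The scene view shows three silver rotors on the blue rests, the lever leaning to the robot side, and the chute beyond. In the top view the hubs are near (row 104, col 300), (131, 297) and (158, 293), the knob is at (156, 376), and two purple look-alikes lie off to the side. Next I'll get the exact geometry.

```bash
cat > loc.py <<'E'
from h import *
p=r.snapshot("top"); im=p["pixels"].astype(int)
def P(p):
    K=np.array(p["mtx"]);R=np.array(p["attitude"]);v,u=np.mgrid[0:400,0:640];d=p["depth"]
    c=np.stack([(u-K[0,2])/K[0,0]*d,(v-K[1,2])/K[1,1]*d,d],-1); return c@R.T+np.array(p["xyz"])
X=P(p); hsv=cv2.cvtColor(p["pixels"],cv2.COLOR_BGR2HSV)
red=((hsv[...,0]<6)|(hsv[...,0]>174))&(hsv[...,1]>150)&(hsv[...,2]>60)
s=np.zeros((400,640),bool);s[140:172,362:392]=1
m=red&s; print("knob px",m.sum(),np.argwhere(m).mean(0),w(p,*np.argwhere(m).mean(0),z=.106), X[m][:,2].max())
H=[]
for rr,cc in((104,300),(131,297),(158,293)):
    s=np.zeros((400,640),bool);s[rr-7:rr+8,cc-8:cc+9]=1
    m=s&(hsv[...,2]<60); a=np.argwhere(m).mean(0); h=w(p,*a,z=.085); H.append(h); print("hub",m.sum(),a,h, np.median(X[m][:,2]))
# orange ends
org=(hsv[...,0]>6)&(hsv[...,0]<20)&(hsv[...,1]>130)&(hsv[...,2]>100)
n,l,st,ce=cv2.connectedComponentsWithStats(org.astype(np.uint8))
for i in range(1,n):
    if st[i,4]>20: print("orange",st[i,4],ce[i],w(p,ce[i][1],ce[i][0],z=.08))
d=H[0]-H[2];print("yaw hubs",np.arctan2(d[1],d[0]),np.linalg.norm(d),"mid",np.mean(H,0))
E
python3 loc.py
```

```text
knob px 68 [155.85294118 376.08823529] [ 0.5310403  -0.18946173  0.106     ] 0.9097247772659458
hub 56 [104.875      300.48214286] [ 0.649419   -0.03378536  0.085     ] 0.08440180533725611
hub 33 [131.03030303 297.63636364] [ 0.59238449 -0.02634883  0.085     ] 0.0841382160300278
hub 21 [157.33333333 293.95238095] [ 0.53557876 -0.01718027  0.085     ] 0.08491571362934702
orange 61 [268.52459016 102.09836066] [0.65861537 0.03543497 0.08      ]
orange 56 [331.76785714 109.05357143] [ 0.64027086 -0.10138227  0.08      ]
orange 60 [265.51666667 128.93333333] [0.59975011 0.0429807  0.08      ]
orange 58 [329.44827586 135.18965517] [ 0.58293997 -0.09473624  0.08      ]
orange 62 [261.24193548 156.06451613] [0.54084099 0.05318695 0.08      ]
orange 59 [325.22033898 161.6440678 ] [ 0.5255213  -0.08402288  0.08      ]
orange 57 [241.89473684 210.26315789] [0.42535408 0.09625778 0.08      ]
orange 53 [206.45283019 260.32075472] [0.32159958 0.1722782  0.08      ]
orange 61 [381.3442623  267.36065574] [ 0.29703891 -0.19674966  0.08      ]
orange 52 [427.01923077 309.19230769] [ 0.20720676 -0.28993699  0.08      ]
yaw hubs -0.14484167308212836 0.11504489646722438 mid [ 0.59246075 -0.02577148  0.085     ]
```

```bash
python3 -m crank '[[-0.2,-0.27,0,0,-0.5],[-0.4,-0.54,0,0,0],[-0.6,-0.81,0,0,0],[-0.733,-0.99,0,0,0],[-0.733,-0.99,0,0,0],[-0.733,-0.99,0,0,0]]' 30; python3 -m crank '[[-0.2,-0.27,0,0,0],[-0.4,-0.54,0,0,0],[-0.6,-0.81,0,0,0],[-0.733,-0.99,0,0,0],[-0.733,-0.99,0,0,0],[-0.733,-0.99,0,0,0]]'; python3 -m crank '[[-0.2,-0.27,0,-0.06,0],[-0.4,-0.54,0,-0.12,0],[-0.6,-0.81,0,-0.18,0],[-0.733,-0.99,0,-0.24,0],[-0.733,-0.99,0,-0.3,0],[-0.733,-0.99,0,-0.36,0],[-0.733,-0.99,0,-0.42,0],[-0.733,-0.99,0,-0.48,0],[-0.733,-0.99,0,-0.54,0],[-0.733,-0.99,0,-0.565,0],[-0.733,-0.99,0,-0.565,0],[-0.733,-0.99,0,-0.565,0]]'
```

```text
t: 1.05
tool_pos: [0.319, -0.4877, 0.2316]
ee_rot: [[0.315, -0.949, 0.001], [-0.949, -0.315, 0.001], [-0.001, -0.001, -1.0]]
force: [-0.1, 0.9, -0.0]
opening: 0.0427
t: 1.55
tool_pos: [0.4253, -0.3381, 0.2316]
ee_rot: [[0.314, -0.949, 0.001], [-0.949, -0.314, 0.0], [0.0, -0.001, -1.0]]
force: [0.7, 0.5, 0.1]
opening: 0.0431
t: 2.55
tool_pos: [0.5306, -0.1912, 0.2314]
ee_rot: [[0.992, -0.128, 0.0], [-0.128, -0.992, -0.001], [0.0, 0.001, -1.0]]
force: [-0.8, -0.4, 0.8]
opening: 0.043
```

```bash
python3 -m crank '[[0,0,0.25,0,0],[0,0,0.5,0,0],[0,0,0.7,0,0],[0,0,0.82,0,0],[0,0,0.91,0,0],[0,0,0.91,0,0],[0,0,0.91,0,0]]'; python3 -m crank '[[0.06,0,0,0,0],[0.12,0,0,0,0],[0.17,0,0,0,0],[0.22,0,0,0,0],[0.27,0,0,0,0],[0.32,0,0,0,0],[0.37,0,0,0,0],[0.42,0,0,0,0],[0.47,0,0,0,0],[0.52,0,0,0,0],[0.56,0,0,0,0],[0.6,0,0,0,0],[0.6,0,0,0,0],[0.6,0,0,0,0]]'
python3 - <<'E'
from h import *
p=r.snapshot("scene"); cv2.imwrite("pics/s2.png",cv2.resize(p["pixels"][130:330,230:490],None,fx=3,fy=3))
E
```

```text
t: 3.13
tool_pos: [0.5303, -0.1901, 0.0942]
ee_rot: [[0.992, -0.126, -0.001], [-0.126, -0.992, 0.001], [-0.002, -0.0, -1.0]]
force: [-0.3, 0.4, 0.2]
opening: 0.0429
t: 4.3
tool_pos: [0.6194, -0.2008, 0.0948]
ee_rot: [[0.992, -0.124, -0.003], [-0.124, -0.992, 0.001], [-0.003, -0.0, -1.0]]
force: [-4.7, 1.1, -1.5]
opening: 0.0428
```

View pics/s2.png

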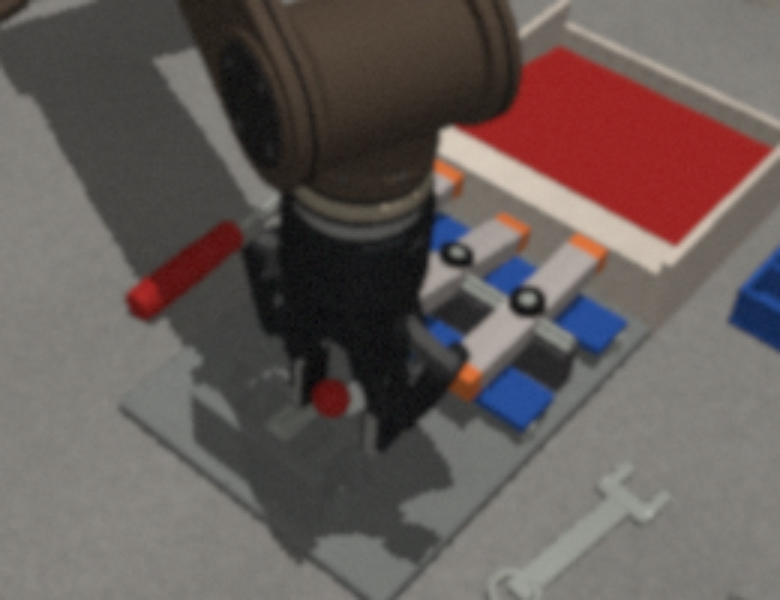

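The knob, at about (400, 330) in the crop, is between the fingers and well over, and the rests have sunk. I'll push on to the stop.

```bash
python3 -m crank '[[0.03,0,0,0,0],[0.05,0,0,0,0],[0.05,0,0,0,0],[0.05,0,0,0,0]]'; python3 -m crank '[[0.03,0,0,0,0],[0.05,0,0,0,0],[0.05,0,0,0,0],[0.05,0,0,0,0]]'
```

```text
t: 4.68
tool_pos: [0.6221, -0.201, 0.0938]
ee_rot: [[0.992, -0.123, -0.016], [-0.123, -0.992, 0.004], [-0.016, -0.002, -1.0]]
force: [-17.6, 1.2, 4.4]
opening: 0.043
t: 5.02
tool_pos: [0.6227, -0.2009, 0.0931]
ee_rot: [[0.992, -0.122, -0.036], [-0.122, -0.993, 0.008], [-0.037, -0.003, -0.999]]
force: [-34.0, 3.7, 13.5]
opening: 0.0428
```

Solid stop reached. I'll back off, lift and move aside to look.

```bash
python3 -m crank '[[-0.08,0,0,0,0],[-0.14,0,0,0,0],[-0.14,0,0,0,0],[-0.14,0,-0.2,0,0],[-0.14,0,-0.45,0,0],[-0.14,0.2,-0.65,0,0],[-0.14,0.45,-0.65,0,0],[-0.14,0.7,-0.65,0,0],[-0.14,1,-0.65,0,0],[-0.14,1,-0.65,0,0],[-0.14,1,-0.65,0,0]]'
python3 - <<'E'
from h import *
p=r.snapshot("top"); cv2.imwrite("pics/t3.png",cv2.resize(p["pixels"][60:260,150:410],None,fx=3,fy=3))
K=np.array(p["mtx"]);R=np.array(p["attitude"]);v,u=np.mgrid[0:400,0:640];d=p["depth"]
X=np.stack([(u-K[0,2])/K[0,0]*d,(v-K[1,2])/K[1,1]*d,d],-1)@R.T+np.array(p["xyz"])
O=np.array([.592,-.0255]);a=-.125;ex=np.array([np.cos(a),np.sin(a)]);ey=np.array([-np.sin(a),np.cos(a)])
q=X[...,:2]-O;tx=q@ex;ty=q@ey
for x in(-.06,0,.06):
    print(x,[(y,round(float(np.median(X[...,2][(abs(tx-x)<.007)&(abs(ty-y)<.005)&(d>0)])),4)) for y in(-.065,-.045,-.025,.025,.045,.065)])
hsv=cv2.cvtColor(p["pixels"],cv2.COLOR_BGR2HSV);m=((hsv[...,0]<6)|(hsv[...,0]>174))&(hsv[...,1]>150)&(hsv[...,2]>60)
m[:, :355]=0;m[:,392:]=0;m[190:]=0;m[:90]=0
if m.sum(): 
  k=w(p,*np.argwhere(m).mean(0),z=.106);print("knob tester",m.sum(),(k[:2]-O)@ex,(k[:2]-O)@ey)
E
```

```text
t: 5.93
tool_pos: [0.5961, -0.3523, 0.1936]
ee_rot: [[0.992, -0.128, 0.004], [-0.128, -0.992, -0.003], [0.004, 0.002, -1.0]]
force: [-0.6, -0.0, -0.2]
opening: 0.0426
-0.06 [(-0.065, 0.0667), (-0.045, 0.0653), (-0.025, 0.0645), (0.025, 0.0629), (0.045, 0.0621), (0.065, 0.0609)]
0 [(-0.065, 0.0782), (-0.045, 0.0745), (-0.025, 0.0701), (0.025, 0.0582), (0.045, 0.0533), (0.065, 0.0483)]
0.06 [(-0.065, 0.0603), (-0.045, 0.062), (-0.025, 0.0625), (0.025, 0.065), (0.045, 0.0651), (0.065, 0.066)]
knob tester 65 0.04138977424385913 -0.16976921656193975
```

View pics/t3.png

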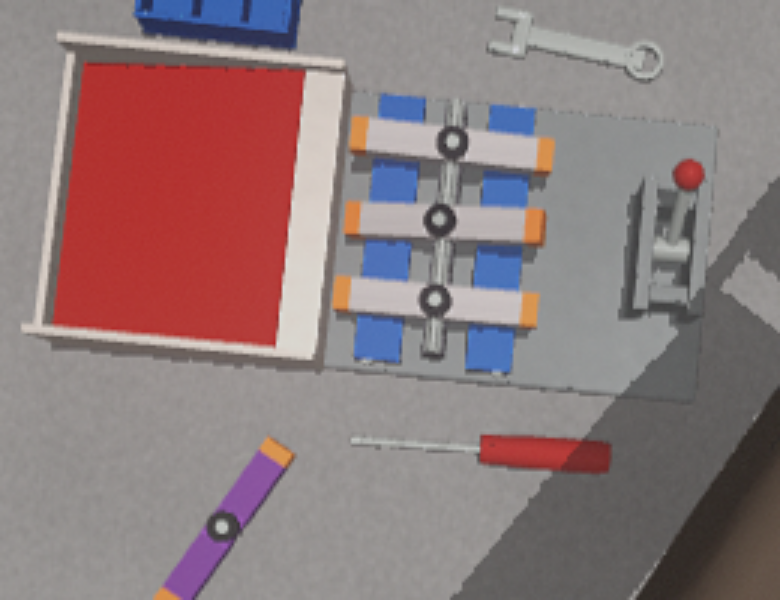

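The middle arm dips 0.23 rad at its +y (chute) end. The outer two stay within about 0.045 rad, and the knob is at +41.4 mm, so the lever is fully over. Now I'll bring the lever back.

```bash
python3 -m crank '[[-0.02,-0.25,0,0,0],[-0.02,-0.5,0,0,0],[-0.02,-0.75,0,0,0],[-0.02,-0.93,0,0,0],[-0.02,-1,0,0,0],[-0.02,-1,0,0,0],[-0.02,-1,0.2,0,0],[-0.02,-1,0.4,0,0],[-0.02,-1,0.55,0,0],[-0.02,-1,0.65,0,0],[-0.02,-1,0.65,0,0],[-0.02,-1,0.65,0,0]]'; python3 -m crank '[[-0.05,0,0,0,0],[-0.09,0,0,0,0],[-0.13,0,0,0,0],[-0.17,0,0,0,0],[-0.21,0,0,0,0],[-0.25,0,0,0,0],[-0.29,0,0,0,0],[-0.33,0,0,0,0],[-0.37,0,0,0,0],[-0.41,0,0,0,0],[-0.45,0,0,0,0],[-0.49,0,0,0,0],[-0.53,0,0,0,0],[-0.56,0,0,0,0],[-0.59,0,0,0,0],[-0.61,0,0,0,0],[-0.61,0,0,0,0],[-0.61,0,0,0,0]]';python3 -m crank '[[-0.03,0,0,0,0],[-0.05,0,0,0,0],[-0.05,0,0,0,0],[-0.05,0,0,0,0]]'
```

```text
t: 6.98
tool_pos: [0.6108, -0.2003, 0.0941]
ee_rot: [[0.992, -0.125, -0.001], [-0.125, -0.992, 0.0], [-0.001, -0.0, -1.0]]
force: [-0.1, 0.1, 0.6]
opening: 0.0428
t: 8.48
tool_pos: [0.5237, -0.1912, 0.0979]
ee_rot: [[0.992, -0.126, 0.012], [-0.126, -0.992, -0.008], [0.013, 0.006, -1.0]]
force: [6.5, -4.9, -4.3]
opening: 0.0428
t: 8.82
tool_pos: [0.5188, -0.19, 0.0972]
ee_rot: [[0.992, -0.127, 0.02], [-0.127, -0.992, -0.008], [0.021, 0.005, -1.0]]
force: [17.8, -4.6, -13.5]
opening: 0.0427
```

```bash
python3 -m crank '[[-0.03,0,0,0,0],[-0.05,0,0,0,0],[-0.05,0,0,0,0],[-0.05,0,0,0,0]]'; python3 -m crank '[[0.07,0,0,0,0],[0.14,0,0,0,0],[0.14,0,0,0,0],[0.14,0,-0.2,0,0],[0.14,0,-0.45,0,0.5],[0.14,0.2,-0.65,0,1],[0.14,0.45,-0.65,0,1],[0.14,0.7,-0.65,0,1],[0.14,1,-0.65,0,1],[0.14,1,-0.65,0,1],[0.14,1,-0.65,0,1]]'
cat > chk.py <<'E'
from h import *
import sys
p=r.snapshot("top"); cv2.imwrite(sys.argv[1],cv2.resize(p["pixels"][60:260,150:410],None,fx=3,fy=3))
K=np.array(p["mtx"]);R=np.array(p["attitude"]);v,u=np.mgrid[0:400,0:640];d=p["depth"]
X=np.stack([(u-K[0,2])/K[0,0]*d,(v-K[1,2])/K[1,1]*d,d],-1)@R.T+np.array(p["xyz"])
O=np.array([.592,-.0255]);a=-.125;ex=np.array([np.cos(a),np.sin(a)]);ey=np.array([-np.sin(a),np.cos(a)])
q=X[...,:2]-O;tx=q@ex;ty=q@ey
for x in(-.06,0,.06):
    print(x,[(y,round(float(np.median(X[...,2][(abs(tx-x)<.007)&(abs(ty-y)<.005)&(d>0)])),4)) for y in(-.065,-.045,-.025,.025,.045,.065)])
hsv=cv2.cvtColor(p["pixels"],cv2.COLOR_BGR2HSV);m=((hsv[...,0]<6)|(hsv[...,0]>174))&(hsv[...,1]>150)&(hsv[...,2]>60)
m[:, :355]=0;m[:,392:]=0;m[190:]=0;m[:90]=0
if m.sum():
  k=w(p,*np.argwhere(m).mean(0),z=.106);print("knob tester",m.sum(),(k[:2]-O)@ex,(k[:2]-O)@ey)
org=(hsv[...,0]>6)&(hsv[...,0]<20)&(hsv[...,1]>130)&(hsv[...,2]>100)
n,l,st,ce=cv2.connectedComponentsWithStats(org.astype(np.uint8))
for i in range(1,n):
    if st[i,4]>20:
        b=w(p,ce[i][1],ce[i][0]); b2=b[:2]-O; print("orange tester",np.round([b2@ex,b2@ey,b[2]],4))
E
python3 chk.py pics/t4.png
```

```text
t: 9.15
tool_pos: [0.518, -0.19, 0.0971]
ee_rot: [[0.991, -0.13, 0.04], [-0.13, -0.991, -0.012], [0.041, 0.007, -0.999]]
force: [42.5, -6.1, -30.7]
opening: 0.043
t: 10.07
tool_pos: [0.5062, -0.34, 0.1929]
ee_rot: [[0.992, -0.129, -0.0], [-0.129, -0.992, -0.0], [-0.0, 0.0, -1.0]]
force: [0.3, -0.1, -0.0]
opening: 0.0001
-0.06 [(-0.065, 0.0786), (-0.045, 0.0791), (-0.025, 0.0784), (0.025, 0.0792), (0.045, 0.0789), (0.065, 0.0789)]
0 [(-0.065, 0.0782), (-0.045, 0.0793), (-0.025, 0.0787), (0.025, 0.0779), (0.045, 0.0792), (0.065, 0.0788)]
0.06 [(-0.065, 0.0784), (-0.045, 0.0788), (-0.025, 0.0792), (0.025, 0.0783), (0.045, 0.0797), (0.065, 0.0791)]
knob tester 68 -0.039989783739408716 -0.17018516659441033
orange tester [0.0574 0.0688 0.0805]
orange tester [ 0.0574 -0.0693  0.0786]
orange tester [-0.0007  0.0695  0.0783]
orange tester [-0.0001 -0.0687  0.0796]
orange tester [-0.0596  0.0696  0.0772]
orange tester [-0.0592 -0.0691  0.0807]
orange tester [-0.1792  0.1109  0.0154]
orange tester [-0.3002  0.1775  0.0194]
orange tester [-0.277  -0.2187  0.0202]
```

All arms are level and the knob is at -40 mm, so the lever is back. Next I'll position behind the middle arm's -y end with the fingers shut.

```bash
python3 -m crank '[[0.1,-0.2,0,0,1],[0.2,-0.4,0,0,1],[0.3,-0.6,0,0,1],[0.3,-0.75,0,0,1],[0.3,-0.75,0,0,1],[0.3,-0.75,0,0,1]]'; python3 -m crank '[[0,-0.2,0,0,1],[0,-0.4,0,0,1],[0,-0.6,0,0,1],[0,-0.7,0,0,1],[0,-0.7,0,0,1],[0,-0.7,0.2,0,1],[0,-0.7,0.4,0,1],[0,-0.7,0.6,0,1],[0,-0.7,0.6,0,1],[0,-0.7,0.6,0,1]]'
python3 - <<'E'
from h import *
s=r.state();O=np.array([.592,-.0255]);a=-.125;b=np.array(s["tool_pos"][:2])-O
print(b@[np.cos(a),np.sin(a)],b@[-np.sin(a),np.cos(a)],s["tool_pos"][2])
p=r.snapshot("scene"); cv2.imwrite("pics/s5.png",cv2.resize(p["pixels"][130:330,230:490],None,fx=3,fy=3))
E
```

```text
t: 10.62
tool_pos: [0.5661, -0.2291, 0.1923]
ee_rot: [[0.993, -0.12, -0.001], [-0.12, -0.993, 0.0], [-0.001, -0.0, -1.0]]
force: [-0.0, 0.6, 0.8]
opening: 0.0003
t: 11.45
tool_pos: [0.5777, -0.1284, 0.1006]
ee_rot: [[0.992, -0.126, -0.004], [-0.126, -0.992, 0.001], [-0.005, -0.001, -1.0]]
force: [0.3, -1.2, -0.2]
opening: 0.0001
-0.0013463434533197145 -0.10390291192019592 0.10061569387338115
```

View pics/s5.png

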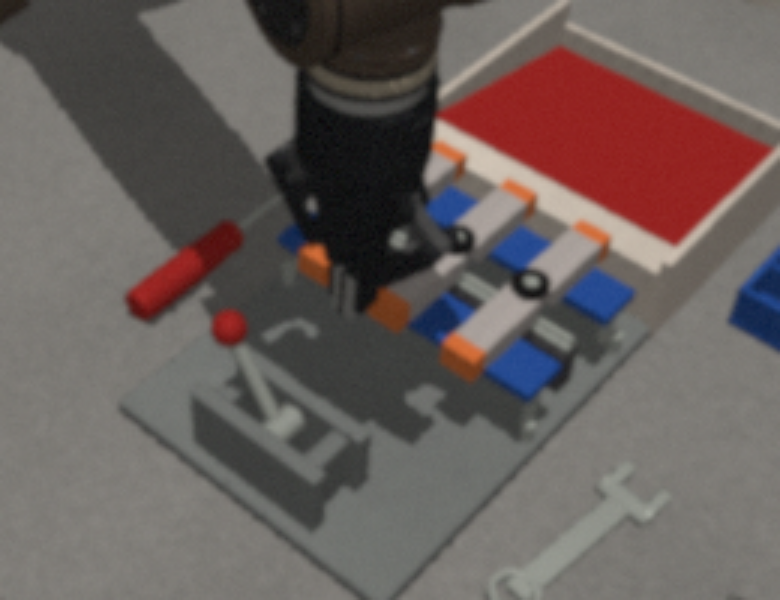

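The shut fingers are directly behind the middle arm's near orange end, at about (300, 385). I'll lower and push.

```bash
python3 -m crank '[[0,0,0.11,0,1],[0,0,0.22,0,1],[0,0,0.22,0,1],[0,0,0.22,0,1]]'; python3 -m crank '[[0,-0.06,0,0,1],[0,-0.12,0,0,1],[0,-0.18,0,0,1],[0,-0.24,0,0,1],[0,-0.3,0,0,1],[0,-0.36,0,0,1],[0,-0.42,0,0,1],[0,-0.48,0,0,1],[0,-0.54,0,0,1],[0,-0.6,0,0,1],[0,-0.66,0,0,1],[0,-0.72,0,0,1],[0,-0.72,0,0,1],[0,-0.72,0,0,1]]'
python3 - <<'E'
from h import *
s=r.state();O=np.array([.592,-.0255]);a=-.125;b=np.array(s["tool_pos"][:2])-O
print(b@[np.cos(a),np.sin(a)],b@[-np.sin(a),np.cos(a)],s["tool_pos"][2])
p=r.snapshot("scene"); cv2.imwrite("pics/s6.png",cv2.resize(p["pixels"][110:310,260:520],None,fx=3,fy=3))
E
```

```text
t: 11.83
tool_pos: [0.5801, -0.1285, 0.071]
ee_rot: [[0.992, -0.125, 0.002], [-0.125, -0.992, -0.001], [0.002, 0.001, -1.0]]
force: [0.1, -0.0, -0.0]
opening: -0.0001
t: 13.0
tool_pos: [0.5924, -0.0196, 0.0688]
ee_rot: [[0.992, -0.124, -0.001], [-0.124, -0.992, 0.001], [-0.001, -0.001, -1.0]]
force: [-0.5, -0.4, 0.7]
opening: 0.0001
-0.0003531516441701096 0.005906624036143123 0.06882198326525032
```

View pics/s6.png

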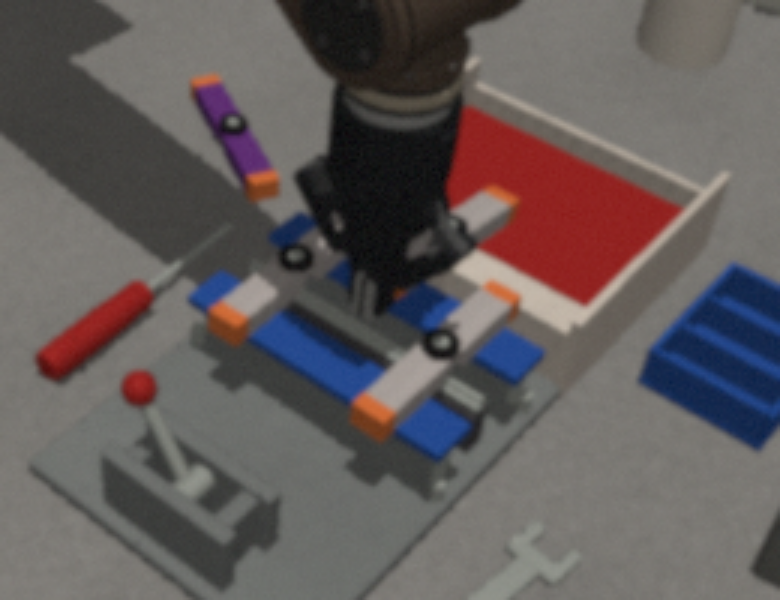

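The arm is going straight into the chute and its neighbours are undisturbed. I'll finish the push with another 108 mm, then lift and move aside.

```bash
python3 -m crank '[[0,-0.06,0,0,1],[0,-0.12,0,0,1],[0,-0.18,0,0,1],[0,-0.24,0,0,1],[0,-0.3,0,0,1],[0,-0.36,0,0,1],[0,-0.42,0,0,1],[0,-0.48,0,0,1],[0,-0.54,0,0,1],[0,-0.6,0,0,1],[0,-0.65,0,0,1],[0,-0.69,0,0,1],[0,-0.72,0,0,1],[0,-0.72,0,0,1],[0,-0.72,0,0,1]]'; python3 -m crank '[[0,0.08,0,0,1],[0,0.15,-0.1,0,1],[0,0.15,-0.3,0,1],[0,0.15,-0.55,0,1],[0,0.15,-0.8,0,1],[0,0.3,-0.8,0,1],[0,0.55,-0.8,0,1],[0,0.8,-0.8,0,1],[0,1,-0.8,0,1],[0,1,-0.8,0,1],[0,1,-0.8,0,1]]'; python3 -m crank '[[0,0.25,0,0,1],[0,0.5,0,0,1],[0,0.75,0,0,1],[0,1,0,0,1],[0,1,0,0,1],[0,1,0,0,1]]'; python3 chk.py pics/t7.png
```

```text
t: 14.3
tool_pos: [0.6062, 0.0868, 0.0693]
ee_rot: [[0.992, -0.124, -0.0], [-0.124, -0.992, 0.0], [-0.0, -0.0, -1.0]]
force: [-0.1, 0.4, 0.1]
opening: 0.0001
t: 15.22
tool_pos: [0.587, -0.0648, 0.1894]
ee_rot: [[0.992, -0.129, 0.0], [-0.129, -0.992, 0.0], [0.0, -0.0, -1.0]]
force: [-0.8, -0.0, -0.1]
opening: 0.0003
t: 15.72
tool_pos: [0.5685, -0.2123, 0.1892]
ee_rot: [[0.992, -0.127, -0.0], [-0.127, -0.992, 0.001], [-0.0, -0.001, -1.0]]
force: [0.3, 1.0, -0.4]
opening: 0.0003
-0.06 [(-0.065, 0.0787), (-0.045, 0.0786), (-0.025, 0.0786), (0.025, 0.0782), (0.045, 0.0797), (0.065, 0.079)]
0 [(-0.065, 0.0111), (-0.045, 0.0612), (-0.025, 0.0594), (0.025, 0.0128), (0.045, 0.061), (0.065, 0.0112)]
0.06 [(-0.065, 0.0781), (-0.045, 0.0791), (-0.025, 0.0792), (0.025, 0.0778), (0.045, 0.0795), (0.065, 0.0793)]
orange tester [0.0579 0.069  0.0797]
orange tester [ 0.0567 -0.0692  0.0796]
orange tester [-0.0018  0.2681  0.0485]
orange tester [-0.0027  0.128   0.0758]
orange tester [-0.0597  0.0695  0.0776]
orange tester [-0.0591 -0.0691  0.0796]
orange tester [-0.1792  0.1104  0.0196]
orange tester [-0.3007  0.1782  0.0156]
orange tester [-0.3606 -0.3304  0.0166]
```

View pics/t7.png

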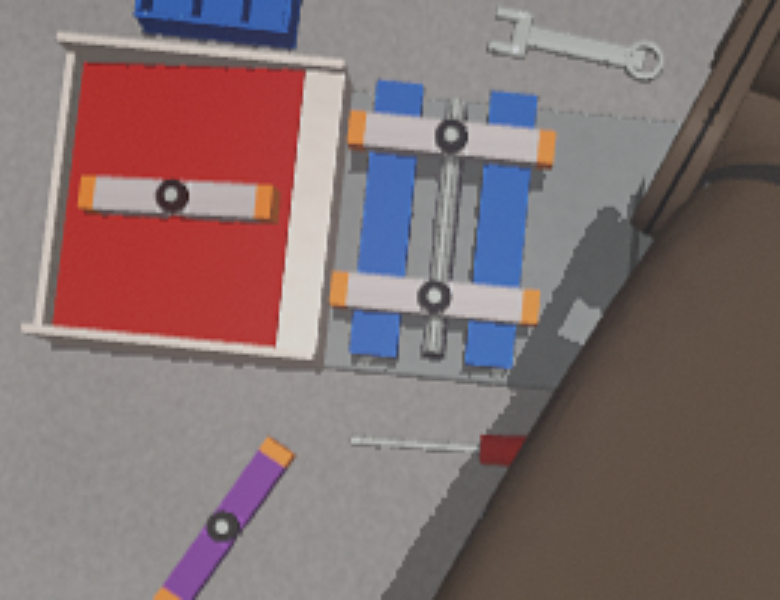

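The arm lies wholly on the red floor, spanning y≈122 to 274 mm, and both level arms are untouched. I'll check the lever from the scene camera and hand in.

Run:
```python
from h import *
p=r.snapshot("scene")
O=np.array([.592,-.0255]);a=-.125
for d in r.place_of("lever_knob",p)[:2]:
    k=w(p,*d["at"],z=.104)[:2]-O;print(d["confidence"],d["at"],k@[np.cos(a),np.sin(a)],k@[-np.sin(a),np.cos(a)])
s=r.state();print(s["t"],s["force"],np.abs(s["qd"]).max())
r.hand_in()
```

```text
0.92 [237.7, 307.2] -0.041594149243560086 -0.1653816420125126
15.8667 [-0.46525819  0.2348346   0.01773768] 0.014084000388317188
the job is handed in; nothing more can be done
```

The job is done and handed in at about 15.9 s, well inside the 51 s limit.

- **Test:** I pushed the lever to its far stop, with the knob measured at +41 mm. The middle arm dipped about 0.23 rad towards the chute, and the outer two stayed within about 0.045 rad.
- **Lever back:** I brought the lever fully back to its stop. All three arms measured level again at 78–79 mm.
- **Reject:** I pushed the middle arm along its length into the chute.

**Last checks:**
- The whole rejected arm lies on the red floor, at tester y from about 122 to 274 mm, clear of the sill.
- The two sound arms are still level on the rests, within about 1 mm of where they were.
- The lever knob is at -41.6 mm, and the robot is touching nothing.
- The nearby bench items visible in the last top picture had not moved. The robot hid part of that view (screwdriver handle, lever), and I did not re-check the far items such as the meter and bottle.

Against the stops the wrist force read 34 N going over and about 53 N coming back, from finger contact on the knob. That is below the 120 N wrist limit. The 40 N limit on the arm or gripper's body should not apply to the fingers, but I could not confirm that.

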